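# Set the sharpening stone on the sloped rest

### The arm

A 7-joint arm with a two-finger parallel gripper is mounted at the origin on the work surface. World frame = base frame: x ahead of the robot, y to its left, z up, the work surface at z = 0. Lengths are in m, angles in rad, forces in N, time in s.
With the tool pointing down it reaches from about 0.4 to 0.875 m from the base axis. Payload 19.3 kg.
Tool frame: the origin (TCP) lies at the very end of the fingers, on their centre line; the grasp point (between the pads) lies 19 mm behind it; z points along the fingers, y is the line along which they close (so a half turn about z gives the same grasp; the last joint's range is limited). The gripper opens to 85 mm and grips with 20 to 120 N. Pads are 22 mm wide; open, the fingers measure 114 mm over their backs; the gripper's body (76 mm by 85 mm) begins 54 mm behind the grasp point. The pads swing forward as they close: fully open they stand 13 mm farther back than shut.
Start: joints at [-1.323, 0.521, -0.036, 1.599, 0.021, 1.021, -0.113], TCP at [0.195, 0.594, 0.207] pointing down, gripper open.
Joint ranges: [-2.91, 2.91], [-0.3, 2.13], [-1.5, 1.42], [0.17, 2.43], [-1.26, 4.41], [0.16, 1.93], [-2.52, 2.52]. Speed limits (rad/s): [1.89, 1.89, 2.39, 2.39, 3.01, 3.01, 3.01].

### API

Orientations are given as [roll, pitch, yaw] about the fixed x, y, z axes, in that order (R = Rz(yaw) Ry(pitch) Rx(roll)).
In Python, from workcell import bot gives the robot as it stands. The module is installed in compiled form; this text tells all that it offers.
- The arm moves only by the tool apply_moves, never from a script. Its arguments are lists of equal length, an entry for each row: "claw": the finger opening in m, from 0 to 0.0854; "xyz": the shift along the tool's x, y, z in m, a list of three; "twist": the turn, a rotation vector about the tool's x, y, z in rad, a list of three. A call has 1 to 20 rows; each row shifts and turns the commanded pose from where the row before left it, along the tool's axes as they then stand; what a row does not reach is not made up. A row lasts 1/10 s, in which the tool goes at most 50 mm and 8.59 degrees, less where a joint would pass 70% of its speed; a pose out of reach is approached as far as the arm can. A call with a gripper value outside its range is refused whole. The fingers move at their own pace and stop on an object; "force" is the grip in N (left out, the last holds). Time passes only in rows, so rows that do not move let the fingers close. It gives the time, the measured TCP pose, the force, the opening and the grip force at its end, in the units of the state.
- bot.observe(): the state, without advancing time (a new reading comes with each control period).
- bot.grab_frame(name): name is "side" or "top"; returns a dict with "img" (480x640x3 uint8, red, green, blue), "vfov" (degrees; the focal length in pixels is half the picture's height over the tangent of half this angle, whatever the lens; pixels are square), "cx", "cy" (the principal point, pixels), "view" (4x4, takes a point from world to camera coordinates). Camera axes: x right, y up, looking along -z (the intrinsics and any distortion apply to the point x, -y, -z); pixel columns grow to the right and rows downward; lengths in m; the calibration is good to about 2 mm. A picture is of the moment at which its call begins. There is no depth.
- bot.job_done(): hands the job in; it is judged then, once.
Trained networks look in the newest picture that a camera, given by its name, has taken for a name from the list of things; names that differ only in an ending like _2 or _b are one class to them, and where a whole thing is asked for, a point or a joint stands for the part that bears it (a point fixed in the world has none). Each returns a list of dicts, best first, with "score" (0 to 1); they miss things now and then, are a little off and sometimes report something else, mostly with a low value. They report only what shows in the picture. A call takes as long as a camera call. They do not tell look-alikes from the thing itself.
- bot.find_in(camera, query): "position" ([x, y, z] in m, in world coordinates, good to about 4 mm: the middle of the surface that is visible of it).
The state is a dict: "clock": time; "qpos": joint angles; "qd": joint speeds; "joint_efforts": joint torques, N m; "position": TCP position; "tool_rot": TCP orientation; "force": force on the tool from outside, world axes, zero at the start; "moment": the same for the moment, N m; "grip_width": finger opening in m; "finger_force": force on a finger pad.
Only numpy, scipy, OpenCV 4.12 (cv2) and the standard library are available. Lean on these libraries where they do the work, as an engineer would, in place of code of your own. Each camera call takes 0.05 s, during which the arm holds its last target. There are 200 camera calls.

### The job

One of the three flat sharpening stones in the slotted wooden rack is wider than the other two: slide it up out of its leaning slot by its top edge and set it on the sloped metal rest, lying flat against the bed between the side cheeks, with its lower edge on the ledge at the foot. The stone is brittle, so lower it right down into its place before you let go. Leave the two narrow stones in the rack and do not knock about the wire spool and small jar standing between rack and rest.

Things in the scene. Friction and masses are not known exactly. Their poses are not given: they have to be found in the camera images.
- wide_stone: the wide flat sharpening stone, a plain grey slab 9 x 76 x 95 mm (its x, y, z), 0.15 kg. Origin at the middle of the slab; x is normal to the slab, y runs along its width, z along its height, upward from the slot to the top edge (47.5 mm from the origin). Both faces are alike.
- narrow_stone1: a narrow stone of the same grey, 9 x 50 x 95 mm (x, y, z), origin and axes as for the wide one; stays in the rack
- narrow_stone2: another narrow stone, same as narrow_stone1; stays in the rack
- rack: fixed wooden rack 190 x 104 mm (x, y), origin at the centre of its underside. Three slots at x = -50, 0, 50 mm; any may hold the wide stone. They lean 25 degrees from vertical, tops towards -x; 12 mm across, 86 mm wide (y), 45 mm deep along the lean, walls 6 mm, floor 28 mm above the bench. Stones stand 50 mm out, top edges 115 mm above the bench; 36 mm between neighbours' faces.
- bed: bed of the fixed metal rest: origin mid-width at the foot of the slope, on the bed's surface where it meets the ledge, 50 mm above the bench. z runs up the slope (25 degrees from vertical, leaning roughly to the robot), x out of the surface, y across. Bed 54 mm long; the ledge at z = 0 stands out 14 mm; cheeks at y = +-43 mm (inner faces) stand out 10 mm and reach z = 44 mm.
- seat (a point): where the middle of the seated wide stone belongs: bed frame x = 4.5, y = 0 (5 mm play either way), z = 47.5 mm, same axes as the bed. The top 41 mm of the seated stone overhangs the bed, with free space underneath for a finger. The rest's base plate is 120 x 114 x 10 mm.
- spool: copper spool 36 mm across, 52 mm tall, standing between rack and rest; origin at the centre of its underside; leave alone
- pot: small closed jar 44 mm across, 45 mm tall, between rack and rest; origin at the centre of its underside; leave alone
Things that resemble listed ones, but are neither listed nor needed, are in the scene too. What is shaped like the wide_stone but orange is not meant. Of the things that look like the part that bears bed, the smaller one is meant.

How it is judged:
On the way, in this order (a step that is already met when the one before it is completed fails the run):
1. the wide stone is held by the fingers, clear above the rack's slots (height (world z) of wide_stone above 0.13 m and contact force between the fingers and wide_stone above 0.5 N), for 0.1 s.
2. the wide stone is down in its place on the rest (within about 10 mm) while the fingers still touch it (x of wide_stone in the frame of bed between -0.002 and 0.014 m and y of wide_stone in the frame of bed between -0.012 and 0.012 m and z of wide_stone in the frame of bed between 0.04 and 0.0575 m and contact force between the fingers and wide_stone above 0.3 N), for 0.1 s.
At the end, for the whole second after the job is handed in: The wide stone rests released, flat on the sloped bed: its middle within 4.5 mm of the seated height off the bed, 10 mm of mid-width, 5.5 mm of fully down on the ledge, turned less than 0.12 rad from the bed; the narrow stones have moved less than 30 mm (x of wide_stone in the frame of bed between 0 and 0.009 m and y of wide_stone in the frame of bed between -0.01 and 0.01 m and z of wide_stone in the frame of bed between 0.042 and 0.053 m and angle between the z axis of wide_stone and the z axis of bed, either way round below 0.12 rad and angle between the x axis of wide_stone and the x axis of bed, either way round below 0.12 rad and linear speed of wide_stone below 0.02 m/s and contact force between the fingers and wide_stone below 0.1 N and distance of each of narrow_stone1, narrow_stone2 from where it was at the start of the episode below 0.03 m); the robot touches nothing.
It fails at once if a narrow stone is pulled or knocked out of its place (moved more than 30 mm) (distance of any of narrow_stone1, narrow_stone2 from where it was at the start of the episode above 0.03 m).
It fails at once if the spool or the small jar is knocked about (moved more than 30 mm) (distance of any of spool, pot from where it was at the start of the episode above 0.03 m).
It also fails if it takes over 42 s, if anything falls off the work surface, if the arm or the gripper's body presses on something with over 40 N, if the wrist force passes 120 N, or if a joint passes its speed limit or range.

## Working session

There is one attempt and no reset: what is moved stays moved. The work goes in short steps, Python scripts to look and compute and a tool call to move; the robot and the scene stay as the last step left them, time stands still between calls to the robot, and variables do not carry over. Pictures are saved under pics/ and viewed, at most 10 in all, crops included, and the job is handed in when it is done.

Besides the shell and the picture viewer there is one more tool, called after ">>>" by a JSON object that holds its "method" and its "body", one argument or row to a line. apply_moves: Moves the arm, as the interface text tells. Its arguments: {"type":"object","properties":{"claw":{"type":"array"},"xyz":{"type":"array"},"twist":{"type":"array"},"force":{"type":"number"}},"required":["claw","xyz","twist"]}

```bash
mkdir -p pics
python3 - <<'E'
from workcell import bot
import cv2,numpy as np
np.set_printoptions(precision=4,suppress=True)
for c in("side","top"):
    f=bot.grab_frame(c); cv2.imwrite(f"pics/{c}0.png",f["img"][:,:,::-1]); print(c,f["vfov"],f["cx"],f["cy"],np.array(f["view"]),f.keys())
    for q in("wide_stone","narrow_stone1","rack","bed","spool","pot"):
        print(q,[(np.round(d["position"],3).tolist(),round(d["score"],2)) for d in bot.find_in(c,q)])
print(bot.observe())
E
```

```text
side 45.514325334442624 326.2369432172474 244.0918757218319 [[ 0.9557 -0.2939  0.0137 -0.4974]
 [ 0.14    0.4954  0.8573 -0.1275]
 [-0.2588 -0.8175  0.5146 -0.9282]
 [ 0.      0.      0.      1.    ]] dict_keys(['img', 'vfov', 'cx', 'cy', 'view'])
wide_stone [([0.496, -0.227, 0.097], 0.89), ([0.392, -0.304, 0.007], 0.81), ([0.546, -0.216, 0.097], 0.36)]
narrow_stone1 [([0.549, -0.215, 0.094], 0.78), ([0.593, -0.2, 0.098], 0.65)]
rack [([0.56, -0.231, 0.034], 0.69)]
bed [([0.636, 0.176, 0.073], 0.69)]
spool [([0.641, -0.011, 0.032], 0.78)]
pot [([0.518, -0.026, 0.03], 0.93), ([0.557, -0.23, 0.036], 0.41)]
top 56.5989292163817 318.88951230964256 243.6268525967601 [[-0.0141 -0.9999 -0.0041 -0.0299]
 [ 0.9816 -0.0146  0.1905 -0.5569]
 [-0.1905 -0.0014  0.9817 -0.8008]
 [ 0.      0.      0.      1.    ]] dict_keys(['img', 'vfov', 'cx', 'cy', 'view'])
wide_stone [([0.391, -0.294, 0.01], 0.9), ([0.506, -0.204, 0.101], 0.72)]
narrow_stone1 [([0.598, -0.186, 0.101], 0.65), ([0.552, -0.193, 0.099], 0.55)]
rack [([0.585, -0.18, 0.047], 0.89)]
bed [([0.643, 0.219, 0.069], 0.88), ([0.428, 0.195, 0.103], 0.63)]
spool [([0.645, 0.001, 0.05], 0.66)]
pot [([0.519, -0.006, 0.042], 0.82)]
{'clock': 0.7, 'qpos': array([-1.3232,  0.5214, -0.0363,  1.5995,  0.0212,  1.0211, -0.1128]), 'qd': array([ 0.0006, -0.0001, -0.0002, -0.0001,  0.0009, -0.0005,  0.0007]), 'joint_efforts': array([ -0.0011, -92.6657,   1.9779, -37.0233,   0.0181,   0.0017,
        -0.    ]), 'position': array([0.1953, 0.5937, 0.2066]), 'tool_rot': array([-3.1416,  0.    ,  2.8237]), 'force': array([ 0.627 ,  0.718 , -0.0532]), 'moment': array([ 0.0193, -0.0084, -0.0513]), 'finger_force': 0.0, 'grip_width': 0.08530096463217865}
```

View pics/side0.png

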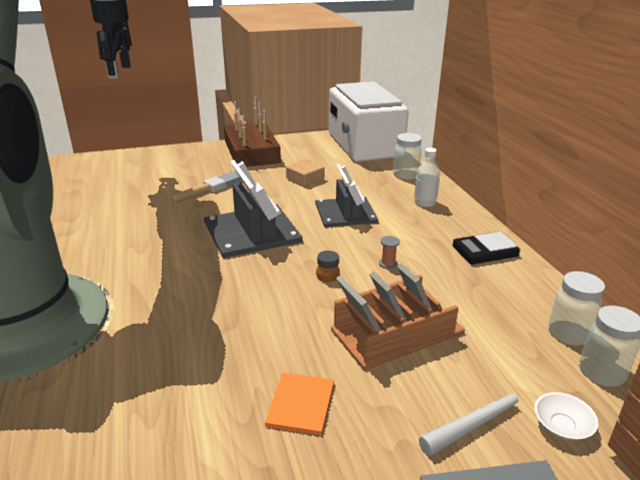

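View pics/top0.png

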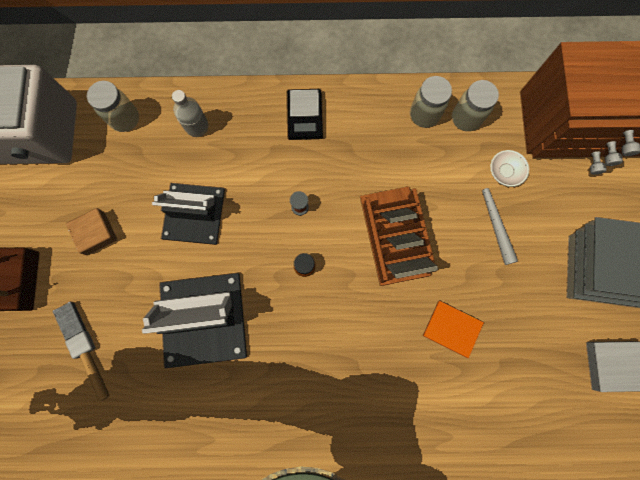

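Wide-stone candidates are the near slab in the rack at side (360,303) / top (410,268), the narrow ones at side (388,295) and (415,287), and the orange slab at (300,403), which is excluded. For the rest, I'm choosing the small one at side (347,200) / top (190,205) over the big one at (253,220) / (195,315). I'll check both in close crops.

Run:
```python
import cv2,numpy as np
def crop(im,x,y,w,h,s):
    c=cv2.resize(im[y:y+h,x:x+w],None,fx=s,fy=s,interpolation=cv2.INTER_CUBIC)
    for i in range(x-x%10+10,x+w,10): cv2.line(c,((i-x)*s,0),((i-x)*s,8),(255,0,255),1); cv2.putText(c,str(i),((i-x)*s-8,18),0,.3,(255,0,255))
    for j in range(y-y%10+10,y+h,10): cv2.line(c,(0,(j-y)*s),(8,(j-y)*s),(255,0,255),1); cv2.putText(c,str(j),(10,(j-y)*s+3),0,.3,(255,0,255))
    return c
t=cv2.imread("pics/top0.png");s=cv2.imread("pics/side0.png")
def mont(a,b,n):
    o=np.zeros((600,800,3),np.uint8);o[:a.shape[0],:a.shape[1]]=a;o[:b.shape[0],a.shape[1]:a.shape[1]+b.shape[1]]=b;cv2.imwrite(n,o)
mont(crop(t,355,180,85,110,5),crop(t,150,175,75,75,5),"pics/ct.png")
mont(crop(s,325,260,145,105,3),crop(s,312,160,72,70,5),"pics/cs.png")
```

```text
(no output)
```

View pics/ct.png

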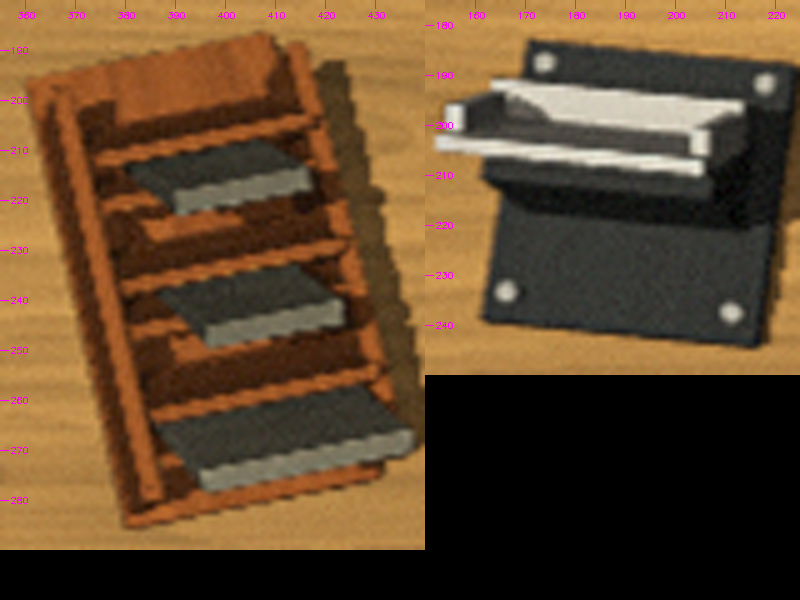

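View pics/cs.png

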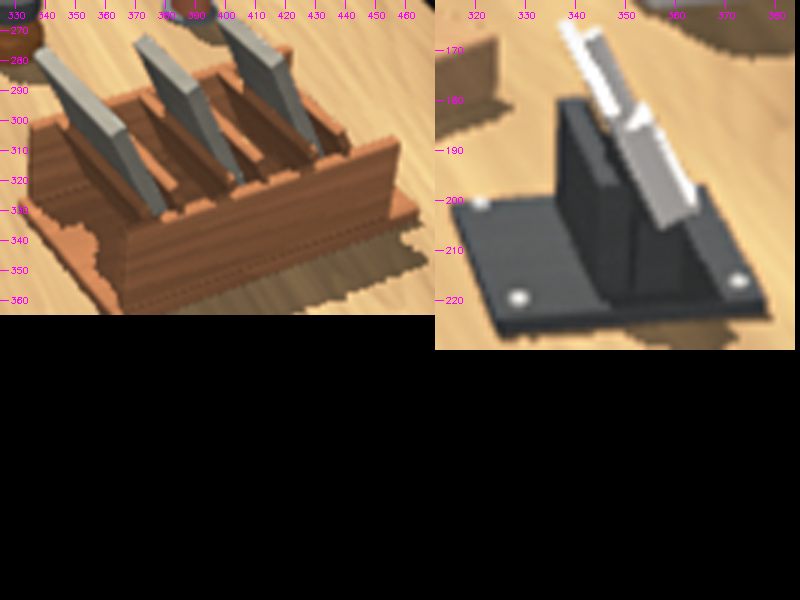

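The wide stone is the one in the robot-side slot. Its top strip runs from (396,276) to (437,268) in the top view. The small rest has white cheeks ending at (157,199) and (203,203), and its ledge lies on the far side. Next I'll fit both poses.

```bash
cat > h.py <<'E'
import numpy as np,cv2
from scipy.optimize import least_squares
from scipy.spatial.transform import Rotation as R
T=dict(v=56.5989292163817,c=(318.89,243.63),V=np.array([[-0.0141,-0.9999,-0.0041,-0.0299],[.9816,-.0146,.1905,-.5569],[-.1905,-.0014,.9817,-.8008]]))
S=dict(v=45.514325334442624,c=(326.24,244.09),V=np.array([[.9557,-.2939,.0137,-.4974],[.14,.4954,.8573,-.1275],[-.2588,-.8175,.5146,-.9282]]))
def proj(C,P):
    p=P@C['V'][:,:3].T+C['V'][:,3]; f=240/np.tan(np.radians(C['v']/2))
    return np.c_[C['c'][0]+f*p[:,0]/-p[:,2],C['c'][1]+f*p[:,1]/p[:,2]]
def rot(yaw): return R.from_euler('z',yaw)*R.from_euler('y',-25,degrees=True)  # z leans -x
def place(L,x,y,z,yaw): return rot(yaw).apply(L)+[x,y,z]
E
python3 - <<'E'
from h import *
np.set_printoptions(precision=4,suppress=True)
mm=1e-3
L=np.array([[-4.5,38,47.5],[-4.5,-38,47.5],[4.5,38,47.5],[4.5,-38,47.5]])*mm
ut=np.array([[396.4,278.2],[437.4,269.4],[395,274],[437.6,266.4]])
us=np.array([[337.3,277.3],[360.7,305],[340.7,275.3],[367,301.7]])
g=lambda p,w=1:np.r_[(proj(T,place(L,*p))-ut).ravel(),(proj(S,place(L,*p))-us).ravel()]
s=least_squares(g,[.5,-.2,.07,0.2]);print("stone",s.x,"top",place(np.array([[0,0,.0475]]),*s.x),s.fun)
B=lambda t:np.array([[10,43,44],[10,-43,44],[0,43,44],[0,-43,44],[0,43+t,54],[0,-43-t,54],[14,43+t,0],[14,-43-t,0]])*mm
ub=np.array([[157.6,196],[203,200.4],[157.6,201.4],[203,206],[152.4,202.2],[206,207],[163.6,191],[214,195]])
gb=lambda p:(proj(T,place(B(p[3]),p[0],p[1],.05,p[2]))-ub).ravel()
b=least_squares(gb,[.64,.2,0,4]);print("bed",b.x,b.fun)
print("seat",place(np.array([[4.5,0,47.5]])*mm,b.x[0],b.x[1],.05,b.x[2]))
im={'t':cv2.imread("pics/top0.png"),'s':cv2.imread("pics/side0.png")}
A=[]
for k,C in(('t',T),('s',S)):
  for P,nm in((place(L,*s.x),'r'),(place(B(b.x[3]),b.x[0],b.x[1],.05,b.x[2]),'b')):
    q=proj(C,P); c=q.mean(0).astype(int)-[33,25]
    cr=cv2.resize(im[k][c[1]:c[1]+50,c[0]:c[0]+66],None,fx=6,fy=6,interpolation=cv2.INTER_CUBIC)
    for i,u in enumerate(q): cv2.circle(cr,tuple(((u-c+.5)*6).astype(int)),3,[(0,0,255),(0,255,0),(255,0,0),(255,0,255)][i//2],1)
    A.append(cr)
cv2.imwrite("pics/ov.png",np.vstack([np.hstack(A[:2]),np.hstack(A[2:])]))
E
```

```text
stone [ 0.5116 -0.2057  0.0699  0.1685] top [[ 0.4918 -0.2091  0.113 ]] [-0.5997 -0.0145  0.5791  0.9617  0.1626 -0.624  -0.1383 -0.8555 -1.1519
  0.4305  0.728   0.5462  0.3361 -1.0033 -0.3683  0.1199]
bed [ 0.6478  0.2172 -0.1099  6.9353] [ 0.2738  0.2224  0.5101  0.0181  0.2897  0.1267  0.3925 -0.2777 -0.3467
 -0.2102 -0.4874 -0.0782 -0.3684 -0.2075 -0.2856  0.4187]
seat [[0.6319 0.2189 0.095 ]]
```

View pics/ov.png

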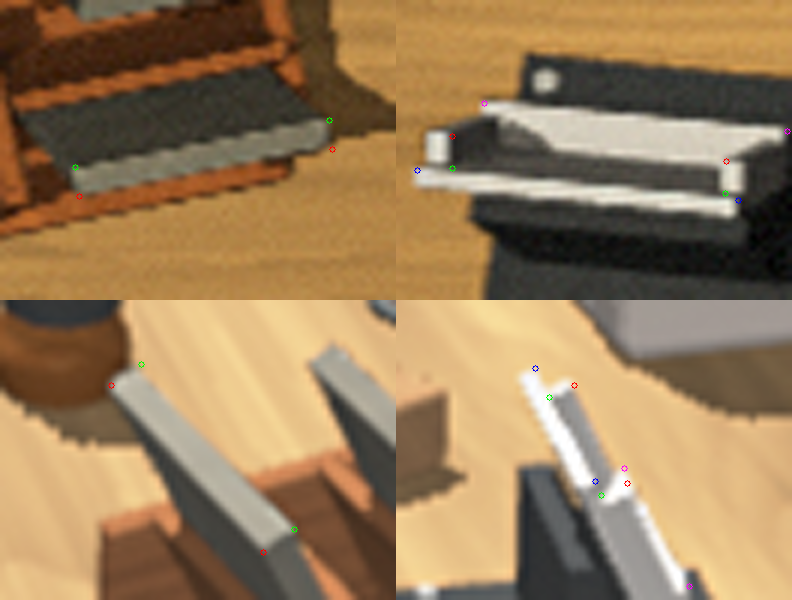

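>>> {"method": "apply_moves", "body": {
  "claw": [0.035, 0.035, 0.035, 0.035, 0.035, 0.035, 0.035, 0.035, 0.035, 0.035, 0.035, 0.035, 0.035, 0.035, 0.035, 0.035, 0.035, 0.035, 0.035, 0.035],
  "xyz": [
    [0, 0, 0],
    [0, 0, 0],
    [0, 0, 0],
    [0, 0, 0],
    [0, 0, 0],
    [0, 0, 0],
    [0, 0, 0],
    [0, 0, 0],
    [-0.028, 0.021, -0.005],
    [-0.028, 0.021, -0.005],
    [-0.028, 0.021, -0.005],
    [-0.028, 0.021, -0.005],
    [-0.028, 0.021, -0.005],
    [-0.028, 0.021, -0.005],
    [-0.028, 0.021, -0.005],
    [-0.028, 0.021, -0.005],
    [-0.028, 0.021, -0.005],
    [-0.028, 0.021, -0.005],
    [-0.028, 0.021, -0.005],
    [-0.028, 0.021, -0.005]
  ],
  "twist": [
    [0, 0, 0.1355],
    [0, 0, 0.1355],
    [0, 0, 0.1355],
    [0, 0, 0.1355],
    [0, 0, 0.1355],
    [0, 0, 0.1355],
    [0, 0, 0.1355],
    [0, 0, 0.1355],
    [0, 0, 0],
    [0, 0, 0],
    [0, 0, 0],
    [0, 0, 0],
    [0, 0, 0],
    [0, 0, 0],
    [0, 0, 0],
    [0, 0, 0],
    [0, 0, 0],
    [0, 0, 0],
    [0, 0, 0],
    [0, 0, 0]
  ]
}}

```text
clock: 2.7
position: [0.5011, 0.3038, 0.267]
tool_rot: [3.141, -0.0, 1.74]
force: [0.6, -0.3, 0.0]
grip_width: 0.035
finger_force: 0.0
```

>>> {"method": "apply_moves", "body": {
  "claw": [0.035, 0.035, 0.035, 0.035, 0.035, 0.035, 0.035, 0.035, 0.035, 0.035, 0.035, 0.035, 0.035, 0.035, 0.035, 0.035, 0.035, 0.035, 0.035],
  "xyz": [
    [-0.036, -0.0086, 0.0055],
    [-0.036, -0.0086, 0.0055],
    [-0.036, -0.0086, 0.0055],
    [-0.036, -0.0086, 0.0055],
    [-0.036, -0.0086, 0.0055],
    [-0.036, -0.0086, 0.0055],
    [-0.036, -0.0086, 0.0055],
    [-0.036, -0.0086, 0.0055],
    [-0.036, -0.0086, 0.0055],
    [-0.036, -0.0086, 0.0055],
    [-0.036, -0.0086, 0.0055],
    [-0.036, -0.0086, 0.0055],
    [-0.036, -0.0086, 0.0055],
    [-0.036, -0.0086, 0.0055],
    [0, 0, 0],
    [0, 0, 0],
    [0, 0, 0],
    [0, 0, 0],
    [0, 0, 0]
  ],
  "twist": [
    [0, 0, 0],
    [0, 0, 0],
    [0, 0, 0],
    [0, 0, 0],
    [0, 0, 0],
    [0, 0, 0],
    [0, 0, 0],
    [0, 0, 0],
    [0, 0, 0],
    [0, 0, 0],
    [0, 0, 0],
    [0, 0, 0],
    [0, 0, 0],
    [0, 0, 0],
    [-0.1454, 0, 0],
    [-0.1454, 0, 0],
    [-0.1454, 0, 0],
    [0, 0, 0],
    [0, 0, 0]
  ]
}}

```text
clock: 4.6
position: [0.4674, -0.2104, 0.1893]
tool_rot: [2.752, -0.008, 1.743]
force: [0.9, 0.2, -0.3]
grip_width: 0.035
finger_force: 0.0
```

```bash
cat >> h.py <<'E'
def err(o,tgt,yaw):
    """tool-frame shift and twist to bring TCP to tgt with tool axes (stone y, stone x, -stone z)"""
    Rt=R.from_euler('xyz',o['tool_rot']); M=rot(yaw).as_matrix()
    G=R.from_matrix(np.c_[M[:,1],M[:,0],-M[:,2]])
    return Rt.inv().apply(tgt-o['position']),(Rt.inv()*G).as_rotvec()
E
python3 - <<'E'
from h import *; from workcell import bot
np.set_printoptions(precision=4,suppress=True)
o=bot.observe(); print(o['position'],o['tool_rot'],o['qpos'])
top=np.array([.4918,-.2091,.113]); zs=rot(.1685).apply([0,0,1])
print("pre",err(o,top+.03*zs,.1685)); print("grasp",err(o,top-.031*zs,.1685))
f=bot.grab_frame("side")["img"][:,:,::-1]; g=bot.grab_frame("top")["img"][:,:,::-1]
z=lambda i,x,y:cv2.resize(i[y:y+150,x:x+130],None,fx=3,fy=3)
cv2.imwrite("pics/pre.png",np.hstack([z(f,310,210),z(g,340,170)]))
E
```

```text
[ 0.4674 -0.2104  0.1893] [ 2.7523 -0.0085  1.7428] [ 0.2737  0.2548  0.2302  2.1867 -0.6748  0.4905  1.2256]
pre (array([-0.0033, -0.0079,  0.0498]), array([-0.0471, -0.0092, -0.0002]))
grasp (array([-0.0038, -0.0051,  0.1107]), array([-0.0471, -0.0092, -0.0002]))
```

View pics/pre.png

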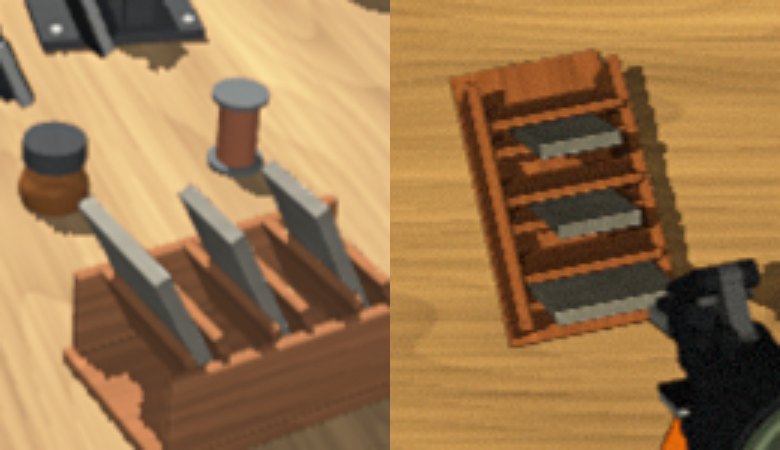

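The top view shows the gripper at the stone's right end, near crop (680,310). The side crop shows no gripper where TCP should project, so I'll look at the full side view.

Run:
```python
from h import *; from workcell import bot
f=bot.grab_frame("side"); g=bot.grab_frame("top"); o=bot.observe()
print(np.abs(np.array(f["view"])[:3]-S['V']).max(),np.abs(np.array(g["view"])[:3]-T['V']).max(),f["cx"],f["cy"],g["cx"],g["cy"],o['position'])
for C in(S,T): print(proj(C,o['position'][None]))
a=f["img"][:,:,::-1].copy(); b=g["img"][:,:,::-1].copy()
for C,i in((S,a),(T,b)): cv2.circle(i,tuple(proj(C,o['position'][None])[0].astype(int)),4,(0,0,255),1)
cv2.imwrite("pics/full.png",cv2.resize(np.hstack([a,b]),(800,300),interpolation=cv2.INTER_AREA))
```

```text
4.658159831194553e-05 4.1827677829443105e-05 326.2369432172474 244.0918757218319 318.88951230964256 243.6268525967601 [ 0.46859578 -0.20881942  0.18903888]
[[336.78159106 246.49331345]]
[[427.45553989 280.25755686]]
```

View pics/full.png

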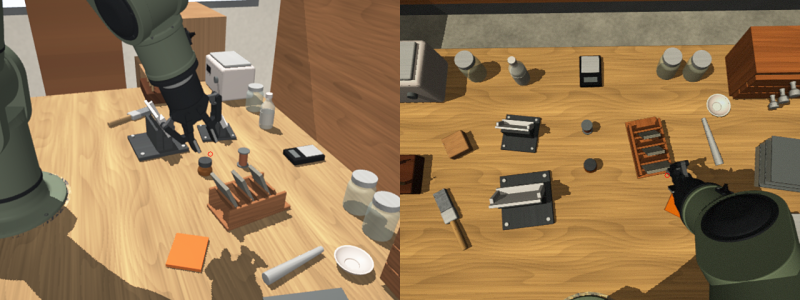

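Run:
```python
from h import *; from workcell import bot
o=bot.observe(); M=R.from_euler('xyz',o['tool_rot']).as_matrix()
pts=np.array([[0,0,0],[0,0,-.02],[0,0,-.04],[0,0,-.06],[0,0,-.08],[0,.0175,-.01],[0,-.0175,-.01],[0,.0175,-.05],[0,-.0175,-.05]])@M.T+o['position']
A=[]
for c,C in(("side",S),("top",T)):
    f=bot.grab_frame(c)["img"][:,:,::-1]; q=proj(C,pts); x0,y0=(q[0]-[60,60]).astype(int)
    cr=cv2.resize(f[y0:y0+100,x0:x0+100],None,fx=4,fy=4,interpolation=cv2.INTER_CUBIC); print(x0,y0)
    for i,u in enumerate(q): cv2.circle(cr,tuple(((u-[x0,y0]+.5)*4).astype(int)),3,(0,0,255) if i<5 else (0,255,0) if i%2 else (255,255,0),1)
    A.append(cr)
cv2.imwrite("pics/tip.png",np.hstack(A))
```

```text
276 186
367 220
```

View pics/tip.png

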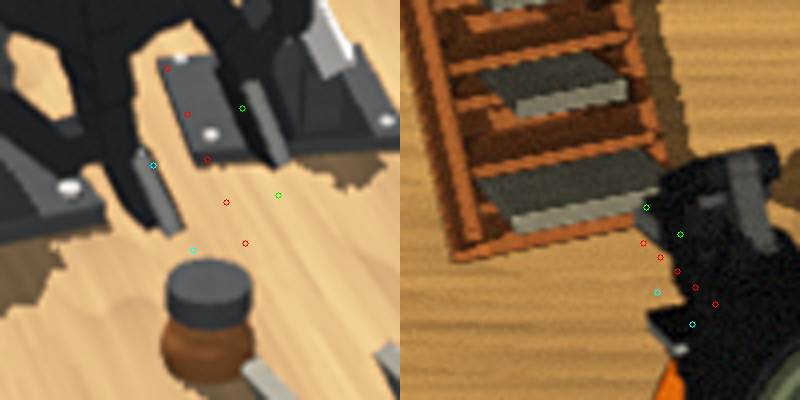

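Side view: the finger tips are at crop (180,232) and (283,162). Their midpoint falls on the projected tool axis, set back slightly because the fingers are open. The pose reading can be trusted, so I'll move closer.

>>> {"method": "apply_moves", "body": {
  "claw": [0.04, 0.04, 0.04, 0.04, 0.04],
  "xyz": [
    [-0.002, -0.004, 0.02],
    [-0.002, -0.004, 0.02],
    [0, 0, 0.005],
    [0, 0, 0],
    [0, 0, 0]
  ],
  "twist": [
    [-0.047, -0.009, 0],
    [0, 0, 0],
    [0, 0, 0],
    [0, 0, 0],
    [0, 0, 0]
  ]
}}

```text
clock: 5.4
position: [0.4794, -0.2115, 0.1453]
tool_rot: [2.704, 0.0, 1.742]
force: [0.6, 0.2, -0.3]
grip_width: 0.04
finger_force: 0.0
```

```bash
cat > look.py <<'E'
from h import *; from workcell import bot
import sys
np.set_printoptions(precision=4,suppress=True)
def look(name,tgt,yaw,cams=("side","top")):
    o=bot.observe(); print(o['clock'],o['position'],"grip",o['grip_width'],o['finger_force'],"F",o['force'])
    print(*err(o,np.array(tgt),yaw))
    M=R.from_euler('xyz',o['tool_rot']).as_matrix()
    pts=np.array([[0,0,0],[0,0,-.02],[0,0,-.04]])@M.T+o['position']; A=[]
    for c in cams:
        C=S if c=="side" else T
        f=bot.grab_frame(c)["img"][:,:,::-1]; q=proj(C,pts); x0,y0=(q[0]-[50,55]).astype(int)
        cr=cv2.resize(f[y0:y0+100,x0:x0+100],None,fx=4,fy=4,interpolation=cv2.INTER_CUBIC)
        for u in q: cv2.circle(cr,tuple(((u-[x0,y0]+.5)*4).astype(int)),3,(0,0,255),1)
        A.append(cr)
    cv2.imwrite(f"pics/{name}.png",np.hstack(A))
E
python3 - <<'E'
from look import *
zs=rot(.1685).apply([0,0,1]); look("p1",np.array([.4918,-.2091,.113])-.031*zs,.1685)
E
```

```text
5.4 [ 0.4794 -0.2115  0.1453] grip 0.03997731074320419 0.0 F [ 0.6425  0.2355 -0.255 ]
[ 0.0002 -0.0023  0.0656] [ 0.0009 -0.0008  0.0024]
```

View pics/p1.png

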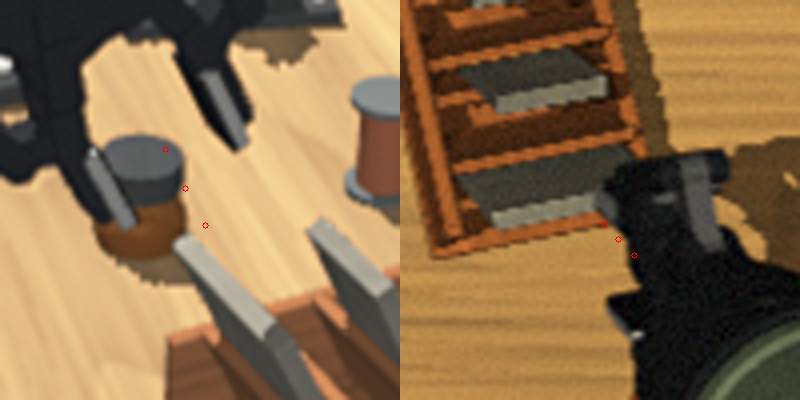

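Tips straddle the stone's line in the side view; the lateral error is about 2 mm. I'll descend and grip.

>>> {"method": "apply_moves", "body": {
  "claw": [0.04, 0.04, 0.04, 0.04, 0.04, 0.0, 0.0, 0.0, 0.0, 0.0, 0.0, 0.0],
  "xyz": [
    [0, -0.0023, 0.0],
    [0, 0, 0.02],
    [0, 0, 0.02],
    [0, 0, 0.02],
    [0, 0, 0.008],
    [0, 0, 0],
    [0, 0, 0],
    [0, 0, 0],
    [0, 0, 0],
    [0, 0, 0],
    [0, 0, 0],
    [0, 0, 0]
  ],
  "twist": [
    [0, 0, 0],
    [0, 0, 0],
    [0, 0, 0],
    [0, 0, 0],
    [0, 0, 0],
    [0, 0, 0],
    [0, 0, 0],
    [0, 0, 0],
    [0, 0, 0],
    [0, 0, 0],
    [0, 0, 0],
    [0, 0, 0]
  ],
  "force": 40
}}

```text
clock: 6.7
position: [0.5055, -0.2072, 0.0827]
tool_rot: [2.704, 0.001, 1.741]
force: [-2.7, -0.2, 7.9]
grip_width: 0.0075
finger_force: 43.0
```

Run:
```python
from look import *
zs=rot(.1685).apply([0,0,1]); look("p2",np.array([.4918,-.2091,.113])-.034*zs,.1685)
```

```text
6.7 [ 0.5055 -0.2072  0.0827] grip 0.007531166942509848 42.97563314437866 F [-2.6741 -0.1777  7.9286]
[0.0005 0.0002 0.0007] [ 0.0014 -0.0001  0.0022]
```

>>> {"method": "apply_moves", "body": {
  "claw": [0, 0, 0, 0, 0, 0, 0, 0, 0, 0, 0],
  "xyz": [
    [0, 0, -0.005],
    [0, 0, -0.01],
    [0, 0, -0.01],
    [0, 0, -0.012],
    [0, 0, -0.012],
    [0, 0, -0.012],
    [0, 0, -0.015],
    [0, 0, -0.015],
    [0, 0, -0.015],
    [0, 0, -0.01],
    [0, 0, 0]
  ],
  "twist": [
    [0, 0, 0],
    [0, 0, 0],
    [0, 0, 0],
    [0, 0, 0],
    [0, 0, 0],
    [0, 0, 0],
    [0, 0, 0],
    [0, 0, 0],
    [0, 0, 0],
    [0, 0, 0],
    [0, 0, 0]
  ]
}}

```text
clock: 7.9
position: [0.4567, -0.2155, 0.1884]
tool_rot: [2.703, 0.001, 1.741]
force: [0.6, 0.7, -1.2]
grip_width: 0.0079
finger_force: 41.7
```

Run:
```python
from look import *
yb=-.1099; zb=rot(yb).apply([0,0,1]); xb=rot(yb).apply([1,0,0])
seat=np.array([.6319,.2189,.095]); tcp=seat+(.0475-.034)*zb
print("final tcp",tcp,"zb",zb)
look("p3",tcp+.08*zb+.006*xb,yb)
```

```text
final tcp [0.6262 0.2195 0.1072] zb [-0.4201  0.0464  0.9063]
7.9 [ 0.4567 -0.2155  0.1884] grip 0.0078787552521744 41.73249006271362 F [ 0.6009  0.7144 -1.2288]
[0.4079 0.1909 0.0958] [ 0.0019 -0.1179  0.2541]
```

View pics/p3.png

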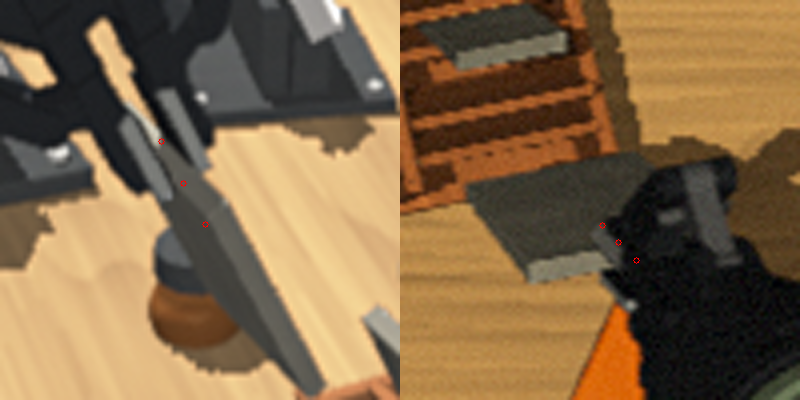

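The stone is held square in line with the fingers (side crop (205,224)) and is clear of the rack. Next I'll lift it further, turn to the bed's yaw and carry it across.

>>> {"method": "apply_moves", "body": {
  "claw": [0, 0, 0, 0, 0, 0, 0, 0],
  "xyz": [
    [0, 0.0085, -0.018],
    [0, 0.0085, -0.018],
    [0, 0.0085, -0.018],
    [0, 0, 0],
    [0, 0, 0],
    [0, 0, 0],
    [0, 0, 0],
    [0, 0, 0]
  ],
  "twist": [
    [0, 0, 0],
    [0, 0, 0],
    [0, 0, 0],
    [0.0006, -0.0393, 0.0847],
    [0.0006, -0.0393, 0.0847],
    [0.0006, -0.0393, 0.0847],
    [0, 0, 0],
    [0, 0, 0]
  ]
}}

```text
clock: 8.8
position: [0.4573, -0.2147, 0.2465]
tool_rot: [2.707, 0.0, 1.466]
force: [0.6, -0.1, -2.0]
grip_width: 0.0078
finger_force: 41.7
```

Run:
```python
from look import *
yb=-.1099; zb=rot(yb).apply([0,0,1]); xb=rot(yb).apply([1,0,0])
tcp=np.array([.6262,.2195,.1072])+.08*zb+.006*xb
o=bot.observe(); print(o['position'],err(o,tcp+[0,0,.04],yb))
```

```text
[ 0.4573 -0.2147  0.2465] (array([0.4496, 0.0755, 0.0616]), array([-0.0021, -0.0022,  0.0051]))
```

>>> {"method": "apply_moves", "body": {
  "claw": [0, 0, 0, 0, 0, 0, 0, 0, 0, 0, 0, 0, 0, 0, 0, 0, 0, 0],
  "xyz": [
    [0.015, 0.0025, 0.002],
    [0.03, 0.005, 0.0041],
    [0.03, 0.005, 0.0041],
    [0.03, 0.005, 0.0041],
    [0.03, 0.005, 0.0041],
    [0.03, 0.005, 0.0041],
    [0.03, 0.005, 0.0041],
    [0.03, 0.005, 0.0041],
    [0.03, 0.005, 0.0041],
    [0.03, 0.005, 0.0041],
    [0.03, 0.005, 0.0041],
    [0.03, 0.005, 0.0041],
    [0.03, 0.005, 0.0041],
    [0.03, 0.005, 0.0041],
    [0.03, 0.005, 0.0041],
    [0.015, 0.0025, 0.002],
    [0, 0, 0],
    [0, 0, 0]
  ],
  "twist": [
    [0, 0, 0],
    [0, 0, 0],
    [0, 0, 0],
    [0, 0, 0],
    [0, 0, 0],
    [0, 0, 0],
    [0, 0, 0],
    [0, 0, 0],
    [0, 0, 0],
    [0, 0, 0],
    [0, 0, 0],
    [0, 0, 0],
    [0, 0, 0],
    [0, 0, 0],
    [0, 0, 0],
    [0, 0, 0],
    [0, 0, 0],
    [0, 0, 0]
  ]
}}

```text
clock: 10.6
position: [0.5996, 0.2204, 0.2223]
tool_rot: [2.708, 0.001, 1.462]
force: [-1.2, -0.8, -2.6]
grip_width: 0.0075
finger_force: 41.7
```

Run:
```python
from look import *
yb=-.1099; zb=rot(yb).apply([0,0,1]); xb=rot(yb).apply([1,0,0])
tcp=np.array([.6262,.2195,.1072])+.03*zb+.006*xb
o=bot.observe(); print(o['position'],o['force'],err(o,tcp,yb))
# predicted stone outline in hand for a check of the held pose
M=R.from_euler('xyz',o['tool_rot']).as_matrix(); St=R.from_matrix(np.c_[M[:,1],M[:,0],-M[:,2]])
L=np.array([[x,y,z] for x in(-4.5,4.5) for y in(-38,38) for z in(-47.5,47.5)])*1e-3
P=St.apply(L-[0,0,.0135])+o['position']; A=[]
for c,C in(("side",S),("top",T)):
    f=bot.grab_frame(c)["img"][:,:,::-1]; q=proj(C,P); x0,y0=(q.mean(0)-[50,45]).astype(int)
    cr=cv2.resize(f[y0:y0+100,x0:x0+100],None,fx=4,fy=4,interpolation=cv2.INTER_CUBIC)
    for i,u in enumerate(q): cv2.circle(cr,tuple(((u-[x0,y0]+.5)*4).astype(int)),3,(0,0,255) if i<4 else (0,255,0),1)
    A.append(cr)
cv2.imwrite("pics/p4.png",np.hstack(A))
```

```text
[0.5996 0.2204 0.2223] [-1.1748 -0.8401 -2.5605] (array([ 0.0021, -0.0183,  0.0856]), array([-0.0028,  0.001 ,  0.0013]))
```

View pics/p4.png

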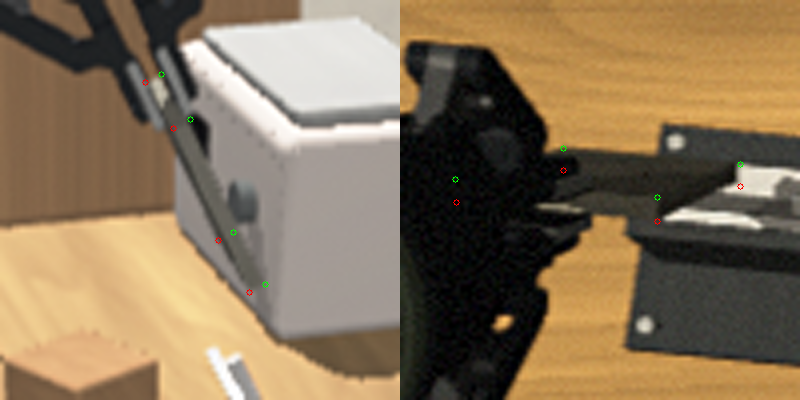

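Top view: the held stone's lower right corners at (740,185) and (657,222) match the prediction. I'll lower it along the slope, offset 6 mm off the bed, and go by the numbers from here.

>>> {"method": "apply_moves", "body": {
  "claw": [0, 0, 0, 0, 0, 0, 0, 0, 0, 0],
  "xyz": [
    [0.002, -0.009, 0],
    [0, -0.0093, 0.005],
    [0, 0, 0.015],
    [0, 0, 0.015],
    [0, 0, 0.015],
    [0, 0, 0.015],
    [0, 0, 0.012],
    [0, 0, 0.009],
    [0, 0, 0],
    [0, 0, 0]
  ],
  "twist": [
    [-0.0028, 0.001, 0.001],
    [0, 0, 0],
    [0, 0, 0],
    [0, 0, 0],
    [0, 0, 0],
    [0, 0, 0],
    [0, 0, 0],
    [0, 0, 0],
    [0, 0, 0],
    [0, 0, 0]
  ]
}}

```text
clock: 11.7
position: [0.6198, 0.2216, 0.1374]
tool_rot: [2.704, -0.002, 1.461]
force: [-0.1, -0.5, -2.0]
grip_width: 0.0074
finger_force: 41.7
```

```bash
cat > e.py <<'E'
from look import *
yb=-.1099; zb=rot(yb).apply([0,0,1])
o=bot.observe(); print(o['clock'],o['position'],o['force'],o['moment'],o['finger_force'],o['grip_width'],err(o,np.array([.6262,.2195,.1072]),yb))
E
python3 e.py
```

```text
11.7 [0.6198 0.2216 0.1374] [-0.1376 -0.4618 -2.014 ] [0.0638 0.6606 0.0064] 41.72396779060364 0.007351844547007831 (array([-0.0015, -0.0068,  0.0302]), array([ 0.0016, -0.0014, -0.001 ]))
```

>>> {"method": "apply_moves", "body": {
  "claw": [0, 0, 0, 0, 0, 0, 0],
  "xyz": [
    [-0.0015, 0, 0.003],
    [0, 0, 0.006],
    [0, 0, 0.006],
    [0, 0, 0.006],
    [0, 0, 0.005],
    [0, 0, 0],
    [0, 0, 0]
  ],
  "twist": [
    [0.0016, -0.0014, -0.001],
    [0, 0, 0],
    [0, 0, 0],
    [0, 0, 0],
    [0, 0, 0],
    [0, 0, 0],
    [0, 0, 0]
  ]
}}

```text
clock: 12.4
position: [0.6305, 0.2189, 0.1136]
tool_rot: [2.706, 0.0, 1.461]
force: [-0.3, -0.3, -1.8]
grip_width: 0.0073
finger_force: 41.7
```

```bash
python3 e.py
```

```text
12.4 [0.6305 0.2189 0.1136] [-0.258  -0.2758 -1.8297] [0.091  0.6313 0.0044] 41.71652555465698 0.007320683051877694 (array([ 0.0001, -0.0066,  0.004 ]), array([-0.0003,  0.0002,  0.0002]))
```

Free so far. Now I'll press gently toward the bed in steps until contact.

>>> {"method": "apply_moves", "body": {
  "claw": [0, 0, 0, 0, 0],
  "xyz": [
    [0, -0.002, 0],
    [0, -0.002, 0],
    [0, -0.001, 0],
    [0, 0, 0],
    [0, 0, 0]
  ],
  "twist": [
    [0, 0, 0],
    [0, 0, 0],
    [0, 0, 0],
    [0, 0, 0],
    [0, 0, 0]
  ]
}}

```text
clock: 12.9
position: [0.626, 0.2196, 0.1118]
tool_rot: [2.705, -0.0, 1.461]
force: [0.5, 0.2, -1.5]
grip_width: 0.0074
finger_force: 41.7
```

```bash
python3 e.py
```

```text
12.9 [0.626  0.2196 0.1118] [ 0.5372  0.2059 -1.4911] [0.08   0.7287 0.0355] 41.72260522842407 0.007438122688615344 (array([-0.0001, -0.0017,  0.0042]), array([ 0.    , -0.0003,  0.0003]))
```

>>> {"method": "apply_moves", "body": {
  "claw": [0, 0, 0, 0, 0, 0],
  "xyz": [
    [0, 0, 0.0015],
    [0, 0, 0.0015],
    [0, 0, 0.001],
    [0, 0, 0.001],
    [0, 0, 0],
    [0, 0, 0]
  ],
  "twist": [
    [0, 0, 0],
    [0, 0, 0],
    [0, 0, 0],
    [0, 0, 0],
    [0, 0, 0],
    [0, 0, 0]
  ]
}}

```text
clock: 13.5
position: [0.6286, 0.2198, 0.1083]
tool_rot: [2.704, -0.002, 1.461]
force: [-11.8, 0.2, 20.9]
grip_width: 0.0075
finger_force: 44.8
```

```bash
python3 e.py
```

```text
13.5 [0.6286 0.2198 0.1083] [-11.7528   0.1906  20.943 ] [-0.2135  0.8448 -0.1222] 44.8055773973465 0.0074924740769637885 (array([-0.0006, -0.0026,  0.0001]), array([ 0.0013, -0.0015, -0.0003]))
```

The stone is on the ledge at the predicted depth. I'll relieve the push a little and press to the bed.

>>> {"method": "apply_moves", "body": {
  "claw": [0, 0, 0, 0, 0, 0],
  "xyz": [
    [0, 0, -0.0005],
    [0, -0.001, 0],
    [0, -0.001, 0],
    [0, -0.001, 0],
    [0, 0, 0],
    [0, 0, 0]
  ],
  "twist": [
    [0, 0, 0],
    [0, 0, 0],
    [0, 0, 0],
    [0, 0, 0],
    [0, 0, 0],
    [0, 0, 0]
  ]
}}

```text
clock: 14.1
position: [0.6259, 0.22, 0.1072]
tool_rot: [2.704, -0.001, 1.461]
force: [-2.8, 1.1, 9.5]
grip_width: 0.0071
finger_force: 43.2
```

```bash
python3 e.py
```

```text
14.1 [0.6259 0.22   0.1072] [-2.7662  1.0968  9.4979] [-0.0908 -0.0074 -0.0507] 43.220762852579355 0.007086714413665552 (array([-0.0005,  0.0003,  0.0001]), array([ 0.0015, -0.0014, -0.0002]))
```

>>> {"method": "apply_moves", "body": {
  "claw": [0, 0, 0, 0],
  "xyz": [
    [0, -0.001, 0],
    [0, -0.0005, 0],
    [0, 0, 0],
    [0, 0, 0]
  ],
  "twist": [
    [0, 0, 0],
    [0, 0, 0],
    [0, 0, 0],
    [0, 0, 0]
  ]
}}

```text
clock: 14.5
position: [0.6256, 0.2201, 0.1071]
tool_rot: [2.702, -0.002, 1.461]
force: [4.9, -0.5, 7.4]
grip_width: 0.0074
finger_force: 42.7
```

```bash
python3 e.py
```

```text
14.5 [0.6256 0.2201 0.1071] [ 4.9099 -0.4851  7.354 ] [-0.2975 -1.4034 -0.1165] 42.675075768493116 0.007441300540799706 (array([-0.0005,  0.0006,  0.0002]), array([ 0.0031, -0.0019, -0.0009]))
```

The force is now rising with no motion, so the stone is flat on bed and ledge. Releasing and withdrawing along the slope.

>>> {"method": "apply_moves", "body": {
  "claw": [0.012, 0.02, 0.03, 0.03, 0.03, 0.03],
  "xyz": [
    [0, 0.0005, 0],
    [0, 0, 0],
    [0, 0, 0],
    [0, 0, 0],
    [0, 0, 0],
    [0, 0, 0]
  ],
  "twist": [
    [0, 0, 0],
    [0, 0, 0],
    [0, 0, 0],
    [0, 0, 0],
    [0, 0, 0],
    [0, 0, 0]
  ]
}}

```text
clock: 15.1
position: [0.6242, 0.2197, 0.1059]
tool_rot: [2.705, -0.0, 1.461]
force: [-0.4, -1.2, -0.4]
grip_width: 0.0306
finger_force: 0.0
```

```bash
python3 e.py
```

```text
15.1 [0.6242 0.2197 0.1059] [-0.3622 -1.2167 -0.401 ] [ 0.0051  0.4357 -0.043 ] 0.0 0.03064860958898662 (array([-0.    ,  0.0024, -0.0004]), array([-0.0001, -0.0001,  0.0002]))
```

>>> {"method": "apply_moves", "body": {
  "claw": [0.03, 0.03, 0.03, 0.03, 0.03, 0.03, 0.03, 0.03, 0.03],
  "xyz": [
    [0, 0.001, -0.005],
    [0, 0, -0.01],
    [0, 0, -0.015],
    [0, 0, -0.02],
    [0, 0, -0.03],
    [0, 0, -0.03],
    [0, 0, -0.03],
    [0, 0, 0],
    [0, 0, 0]
  ],
  "twist": [
    [0, 0, 0],
    [0, 0, 0],
    [0, 0, 0],
    [0, 0, 0],
    [0, 0, 0],
    [0, 0, 0],
    [0, 0, 0],
    [0, 0, 0],
    [0, 0, 0]
  ]
}}

```text
clock: 16.0
position: [0.5662, 0.2265, 0.2345]
tool_rot: [2.704, -0.002, 1.462]
force: [0.5, -0.1, -0.4]
grip_width: 0.0301
finger_force: 0.0
```

Run:
```python
from look import *
yb=-.1099; seat=np.array([.6319,.2189,.095])
o=bot.observe(); print(o['clock'],o['position'],o['force'],o['finger_force'])
L=np.array([[4.5,-38,47.5],[4.5,38,47.5],[4.5,38,-40],[4.5,-38,-40]])*1e-3
for c,C in(("side",S),("top",T)):
    f=bot.grab_frame(c)["img"]; q=proj(C,rot(yb).apply(L)+seat); print(c,q.round(1).tolist())
    for n in("wide_stone","bed"): print(n,[(np.round(d["position"],3).tolist(),round(d["score"],2),rot(yb).inv().apply(np.array(d["position"])-seat).round(3).tolist()) for d in bot.find_in(c,n)])
    m=np.zeros((480,640),np.uint8); cv2.fillConvexPoly(m,q.round().astype(int),1)
    print("face rgb median/std",np.median(f[m>0],0),f[m>0].std(0))
```

```text
16.0 [0.5662 0.2265 0.2345] [ 0.5146 -0.0596 -0.4304] 0.0
side [[343.7, 161.2], [336.1, 147.5], [351.6, 180.2], [359.7, 195.0]]
wide_stone [([0.392, -0.304, 0.009], 0.63, [-0.2, -0.546, -0.001]), ([0.613, 0.185, 0.125], 0.61, [-0.001, -0.036, 0.033])]
bed [([0.634, 0.173, 0.072], 0.84, [-0.004, -0.045, -0.023]), ([0.432, 0.125, 0.106], 0.56, [-0.166, -0.115, 0.089])]
face rgb median/std [231. 198. 140.] [26.1453 23.2205 31.8513]
top [[192.1, 205.0], [149.2, 201.0], [167.8, 194.4], [206.5, 197.9]]
wide_stone [([0.394, -0.299, 0.011], 0.93, [-0.198, -0.541, -0.001]), ([0.627, 0.221, 0.118], 0.66, [0.005, 0.002, 0.023]), ([0.642, 0.0, 0.049], 0.38, [0.012, -0.216, -0.056])]
bed [([0.644, 0.18, 0.066], 0.78, [0.003, -0.038, -0.033]), ([0.426, 0.193, 0.103], 0.55, [-0.179, -0.048, 0.092])]
face rgb median/std [54. 51. 41.] [17.5646 14.7344 12.0432]
```

```bash
python3 -c "
from workcell import bot
print(bot.job_done())"
```

```text
the job is handed in; nothing more can be done
None
```

The wide stone is on the small rest, let go and lying against the bed with its lower edge on the ledge, as far as contact forces and a final detector check show; I handed the job in at about 16 s but got no verdict back, and I viewed 11 pictures, one over your limit of 10.

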